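Swing out the spice board, latch it and load it

ROBOT

A 6-joint arm with a two-finger parallel gripper is mounted at the origin on a cart in front of the work surface, level with it; the furniture and walls round the work are solid. World frame = base frame: x ahead of the robot, y to its left, z up, the work surface at z = 0. Lengths are in mm, angles in rad, forces in N, time in s.
With the tool pointing down it reaches from about 350 to 775 mm from the base axis. Payload 7.3 kg.
Tool frame: the origin (TCP) lies midway between the tips of the shut fingers; the grasp point (between the pads) lies 19 mm behind it; x points along the fingers, y is the direction in which the jaws open and shut, and the axes are right-handed (so a half turn about x gives the same grasp; the last joint's range is limited). The gripper opens to 92 mm and grips with 3 to 60 N. Pads are 19 mm wide; open, the fingers measure 130 mm over their backs; the gripper's body (75 mm by 190 mm) begins 47 mm behind the grasp point.
Start: joints at [-1.296, 0.342, 1.524, -0, 1.275, -0.146], TCP at [214.481, -479.21, 226.741] pointing down, gripper open.
Joint ranges: [-2.53, 2.53], [-0.77, 2.02], [0.04, 2.7], [-1, 4.14], [0.28, 2.66], [-3.11, 3.11]. Speed limits (rad/s): [2.57, 2.57, 3.14, 3.14, 3.14, 3.14].

INTERFACE

Orientations are given as [roll, pitch, yaw] about the fixed x, y, z axes, in that order (R = Rz(yaw) Ry(pitch) Rx(roll)).
In Python, from plant import get_obs, capture, close_job gives the robot as it stands. The module is installed in compiled form; this text tells all that it offers.
- The arm moves only by the tool send_rows, never from a script. Its argument "moves" is a list of rows, each a list of 4 numbers: the shift along the tool's x, y, z in mm, then the turn about the tool's x in degrees. In form: [[tx, ty, tz, yaw], ...]. A call has 1 to 8 rows; each row shifts and turns the commanded pose from where the row before left it, along the tool's axes as they then stand; what a row does not reach is not made up. A row lasts 1/8 s, in which the tool goes at most 62.5 mm and 10.7 degrees, less where a joint would pass 70% of its speed; a pose out of reach is approached as far as the arm can. A call with a gripper value outside its range is refused whole. "hand" is the opening, from 0 (shut) to 1 (fully open), set as the call begins (left out, the last holds). The fingers move at their own pace and stop on an object; the grip force is fixed at half the most. Time passes only in rows, so rows that do not move let the fingers close. It gives the time, the measured TCP pose, the force and the opening at its end, in the units of the state.
- get_obs(): the state, without advancing time (a new reading comes with each control period).
- capture(name): name is "side" or "top"; returns a dict with "image" (480x640x3 uint8, red, green, blue), "K" (3x3 intrinsics, pixels), "dist" ([k1, k2, p1, p2, k3] as OpenCV has them; the pictures are not rectified), "position" and "attitude" of the camera in the world. Camera axes: x right, y down, z forward; pixel columns grow to the right and rows downward; lengths in mm; the calibration is good to about 2 mm. A picture is of the moment at which its call begins. There is no depth.
- close_job(): hands the job in, once; it reports no verdict.
The state is a dict: "time": time; "joint_positions": joint angles; "dq": joint speeds; "tau": joint torques, N m; "tool_pos": TCP position; "tcp_rot": TCP orientation; "contact_force": force on the tool from outside, world axes, zero at the start; "moment": the same for the moment, N m; "grip_width": finger opening in mm.
Only numpy, scipy, OpenCV 4.12 (cv2) and the standard library are available. Lean on these libraries where they do the work, as an engineer would, in place of code of your own. Each camera call takes 0.05 s, during which the arm holds its last target. There are 200 camera calls.

TASK

The spice tins stand on one side of the pivot pin: push the swing board flat along the worktop round its pin to the other, clear side until its edge lies against the stop there and its slot is fully home on the pin. Then turn that stop's keeper all the way over the board's edge, and only then stand every spice tin upright on the board's floor, inside its rim. Do not swing the board towards the tins' side or lift it, and leave the honey jar and the tub as they are.

Things in the scene. Friction and masses are not known exactly. Their poses are not given: they have to be found in the camera images.
- station: Fixed fittings: a bright upright pivot pin, 12 mm across, 32 mm high (its foot is the origin), and two stop posts, 20 mm across, 25 mm high, at station (0.002, +-0.193) m. x points roughly away from the robot, y left. A board with its long edge flat against a stop and its slot home on the pin points 1.187 rad to the left or right of the station's x.
- pin (a point): Foot of the pivot pin, on its axis (the station's origin). At the start the pin stands in the board's slot, 12 to 17 mm short of the slot's bottom. Pushing the board's long edge swings it about the pin; pushing its tip towards the pin drives the slot home.
- board: Loose dark wooden swing board, 248 x 120 mm, 0.6 kg: floor 8 mm thick, rim 4 mm thick and 22 mm high along both long edges and the tip. The other end has an open slot, 54 mm deep, 19 mm wide, flared at its mouth. Origin: underside, where the pin's axis is when the pin touches the slot's bottom. x runs to the tip (200 mm), y across (edges +-60 mm), z up. Starts within 0.15 rad of the station's x. Slides with a few N.
- board_tip (a point): Middle of the board's free end, on top of its rim, 22 mm above the underside.
- keeper_left (a joint): Keeper on the left stop post: steel bar, 14 mm wide, 8 mm thick, underside 25 mm above the worktop, swivelling about the post's axis. 0: points along the board's edge towards the pin, clear of the board; grows as it swings counter-clockwise seen from above, over the edge of a board lying against this post; 1.57: square across the edge, end stop. Starts at 0 to 0.2; stays where left; 2 N at the knob moves it.
- keeper_left_pivot (a point): Axis of the left stop post and its keeper, 25 mm above the worktop.
- keeper_left_knob (a point): Black upright knob on the free end of the left keeper, 12 mm across, from 33 to 53 mm above the worktop, 35 mm from the keeper's axis; this point is on its axis, 45 mm above the worktop.
- keeper_right (a joint): Keeper on the right stop post: steel bar, 14 mm wide, 8 mm thick, underside 25 mm above the worktop, swivelling about the post's axis. 0: points along the board's edge towards the pin, clear of the board; grows as it swings clockwise seen from above, over the edge of a board lying against this post; 1.57: square across the edge, end stop. Starts at 0 to 0.2; stays where left; 2 N at the knob moves it.
- keeper_right_pivot (a point): Axis of the right stop post and its keeper, 25 mm above the worktop.
- keeper_right_knob (a point): Black upright knob on the free end of the right keeper, 12 mm across, from 33 to 53 mm above the worktop, 35 mm from the keeper's axis; this point is on its axis, 45 mm above the worktop.
- tin_1: Round steel spice tin with a lid with an amber window, 48 mm across, 34 mm high, 0.09 kg; origin at the centre of its underside, z up. May be absent.
- tin_2: Round steel spice tin with a lid with an amber window, 48 mm across, 34 mm high, 0.09 kg; origin at the centre of its underside, z up. May be absent.
- tin_3: Round steel spice tin with a lid with an amber window, 48 mm across, 38 mm high, 0.09 kg; origin at the centre of its underside, z up. May be absent.
- tin_4: Round steel spice tin with a lid with an amber window, 48 mm across, 38 mm high, 0.09 kg; origin at the centre of its underside, z up. May be absent.
- tin_5: Round steel spice tin with a lid with an amber window, 48 mm across, 42 mm high, 0.09 kg; origin at the centre of its underside, z up. May be absent.
- honey_jar: Bystander: amber jar with cork lid, 55 mm across, 81 mm high, near the front edge on the same side of the pin as the spice tins. Origin under its centre.
- tablet_tub: Bystander: green lidded tub, 57 mm across, 80 mm high, near the front edge on the other, clear side, just beyond the board's reach. Origin under its centre.
There are look-alikes about, which are no part of the job. What is shaped like the tin_1 but purple is not meant.

How it is judged:
By the outcome, as a careful person would: the job done as asked, in the order asked, and still so for the second after the job is handed in, with the robot touching nothing.
Of tin_1, tin_2, tin_3, tin_4, tin_5 only 3 to 5 are there at a start; the rules pass over those that are not, and their reading is None.
At some moment in a run one of tin_1, tin_2, tin_3, tin_4, tin_5 may be knocked a few centimetres aside while the robot is not near it.
It also fails if it takes over 210 s, if anything falls off the work surface, if the arm or the gripper's body presses on something with over 40 N, if the wrist force passes 120 N, or if a joint passes its speed limit or range.

## Working session

There is one attempt and no reset: what is moved stays moved. The work goes in short steps, Python scripts to look and compute and a tool call to move; the robot and the scene stay as the last step left them, time stands still between calls to the robot, and variables do not carry over. Pictures are saved under pics/ and viewed, about 12 in all and at most 16, crops included, and the job is handed in when it is done.

Besides the shell and the picture viewer there is one more tool, called after "Request:" as a command line: name --pt "numbers of a row" for each row, then --argument value for the rest. send_rows: Moves the arm, as the interface text tells. Its arguments: {"type":"object","properties":{"moves":{"type":"array","items":{"type":"array","items":{"type":"number"}}},"hand":{"type":"number"}},"required":["moves"]}

```bash
mkdir -p pics; ls
python3 - <<'E'
from plant import *
import cv2,json
o=get_obs();print(o)
for n in("top","side"):
    c=capture(n);cv2.imwrite(f"pics/{n}0.png",c["image"][:,:,::-1]);print({k:c[k] for k in c if k!="image"})
E
```

```text
pics
{'time': 0.0, 'joint_positions': array([-1.29595769e+00,  3.42731280e-01,  1.52502164e+00,  5.90959389e-06,
        1.27539872e+00, -1.46019181e-01]), 'dq': array([-0.00023482,  0.00033087, -0.00046331,  0.00035512, -0.00040802,
        0.00072437]), 'tau': array([-8.98179969e-04, -4.31244171e+01, -2.44213843e+01,  7.16858706e-02,
        5.60895901e-02, -1.16764741e-04]), 'tool_pos': array([ 214.38583616, -478.78381827,  226.03891033]), 'tcp_rot': array([-1.72044023,  1.56923732,  1.84200852]), 'contact_force': array([ 0.09525288, -0.12755749, -0.01234782]), 'moment': array([ 0.0301499 , -0.02530672,  0.03264993]), 'grip_width': 91.66871238111537}
{'K': array([[525.91759032,   0.        , 317.95740895],
       [  0.        , 525.91759032, 245.16140392],
       [  0.        ,   0.        ,   1.        ]]), 'dist': array([-0.04288106,  0.        ,  0.        ,  0.        ,  0.        ]), 'position': array([ 435.46264888,   21.67888231, 1115.63430939]), 'attitude': array([-3.02285738,  0.00538956, -1.55960182])}
{'K': array([[469.63196375,   0.        , 326.58179875],
       [  0.        , 469.63196375, 232.30582394],
       [  0.        ,   0.        ,   1.        ]]), 'dist': array([-0.01964956,  0.        ,  0.        ,  0.        ,  0.        ]), 'position': array([ 539.22641545, -696.74666335,  682.95876777]), 'attitude': array([-2.29228673, -0.02096556, -0.01995377])}
```

View pics/top0.png

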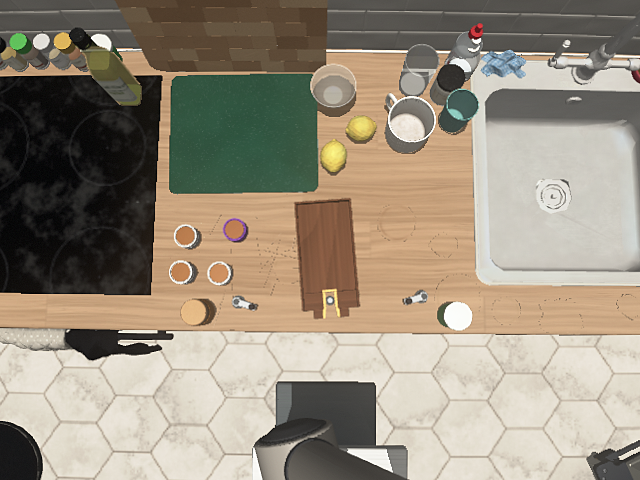

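View pics/side0.png

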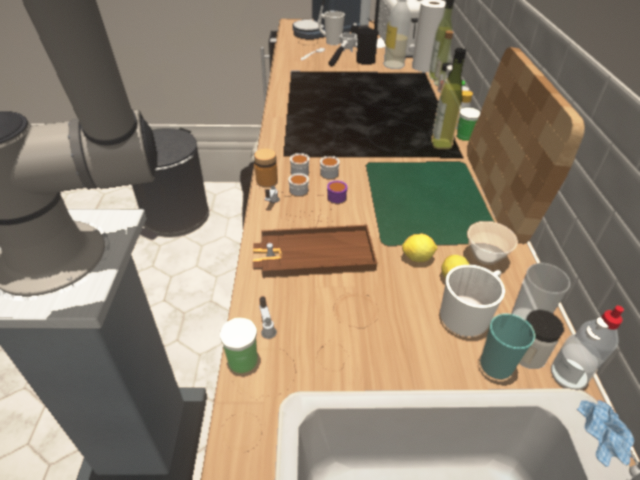

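Top: the three amber tins are at about (186,237), (181,272) and (219,273), on the left. The purple look-alike is at (235,230). The pin is near (330,299) and the right keeper near (415,298). The clear side is the right (-y).

```bash
cat > h.py <<'E'
from plant import *
import cv2,numpy as np
from scipy.spatial.transform import Rotation as R
def ray(c,uv):
    p=cv2.undistortPoints(np.array([[uv]],float),c["K"],c["dist"])[0,0]
    return c["position"],R.from_euler("xyz",c["attitude"]).as_matrix()@[p[0],p[1],1]
def onz(c,uv,z):
    o,d=ray(c,uv); return (o+d*(z-o[2])/d[2])
def tri(a,ua,b,ub):
    (o1,d1),(o2,d2)=ray(a,ua),ray(b,ub); d1=d1/np.linalg.norm(d1); d2=d2/np.linalg.norm(d2)
    s=np.linalg.lstsq(np.c_[d1,-d2],o2-o1,rcond=None)[0]
    p,q=o1+s[0]*d1,o2+s[1]*d2; return (p+q)/2,np.linalg.norm(p-q)
def proj(c,P):
    Rm=R.from_euler("xyz",c["attitude"]).as_matrix().T
    return cv2.projectPoints(np.array([P],float),cv2.Rodrigues(Rm)[0],-Rm@c["position"],c["K"],c["dist"])[0][0,0]
def crop(c,x0,y0,x1,y1,f,name):
    im=cv2.resize(c["image"][y0:y1,x0:x1,::-1],None,fx=f,fy=f,interpolation=cv2.INTER_CUBIC);cv2.imwrite(name,im)
def blobs(c,lo,hi,amin=20):
    h=cv2.cvtColor(c["image"],cv2.COLOR_RGB2HSV);m=cv2.inRange(h,np.array(lo),np.array(hi))
    n,_,s,ce=cv2.connectedComponentsWithStats(m)
    return [(ce[i].round(1).tolist(),s[i].tolist()) for i in range(1,n) if s[i,4]>=amin]
E
python3 - <<'E'
from h import *
t=capture("top");s=capture("side")
crop(t,160,190,480,330,2.5,"pics/tc.png")
crop(s,225,140,385,340,3,"pics/sc.png")
print(blobs(t,(3,120,120),(14,255,255)));print(blobs(s,(3,120,120),(14,255,255)))
h=cv2.cvtColor(t["image"],cv2.COLOR_RGB2HSV)
for p in [(186,237),(181,272),(219,273),(235,230),(315,240)]: print(p,h[p[1],p[0]])
E
```

```text
[([326.6, 252.9], [296, 202, 61, 114, 4962]), ([234.1, 229.0], [226, 221, 18, 17, 245]), ([184.7, 235.1], [176, 227, 18, 18, 250]), ([180.1, 271.6], [171, 263, 19, 18, 257]), ([218.3, 272.7], [210, 264, 18, 18, 254])]
[([515.4, 50.3], [511, 48, 10, 6, 24]), ([546.0, 83.7], [536, 76, 21, 16, 111]), ([299.0, 158.7], [293, 155, 13, 8, 75]), ([329.3, 161.2], [323, 158, 14, 7, 78]), ([261.1, 179.0], [255, 169, 13, 18, 64]), ([298.4, 179.1], [292, 176, 14, 8, 86]), ([336.8, 186.4], [330, 183, 15, 8, 95]), ([318.3, 249.5], [253, 225, 125, 46, 3606])]
(186, 237) [ 13 146 187]
(181, 272) [ 13 143 191]
(219, 273) [ 13 135 206]
(235, 230) [ 12 141 192]
(315, 240) [ 11 129 127]
```

View pics/tc.png

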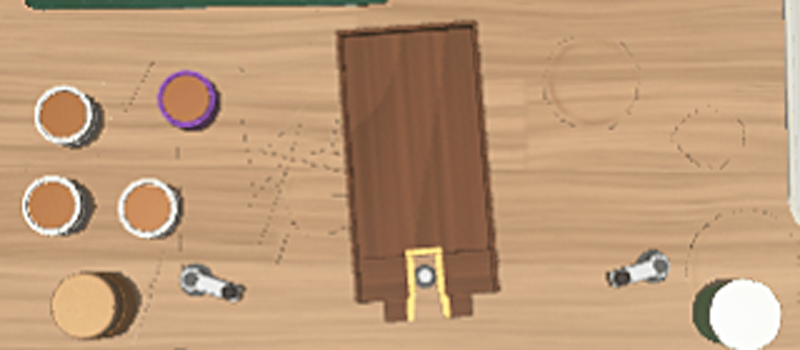

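View pics/sc.png

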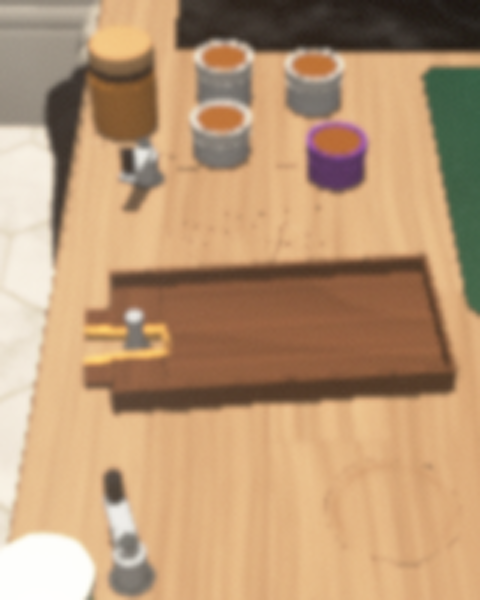

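Run:
```python
from h import *
np.set_printoptions(precision=1,suppress=True)
t=capture("top");s=capture("side")
c=lambda x,y:(160+x/2.5-.3,190+y/2.5-.3)
d=lambda x,y:(225+x/3-.3,140+y/3-.3)
pin=onz(t,c(425,276),32);print("pin",pin,tri(t,c(425,274),s,d(133,314)))
pr=onz(t,c(657,262),33);kr=onz(t,c(619,279),53);pl=onz(t,c(193,278),33);kl=onz(t,c(235,292),53)
print("pr",pr,kr,"pl",pl,kl, np.linalg.norm((pr-kr)[:2]),np.linalg.norm((pl-kl)[:2]))
ax=pl-pr;print("station yaw",np.arctan2(-ax[0],ax[1]),np.linalg.norm(ax),(pl+pr)/2)
print("board",[onz(t,c(*p),22) for p in [(338,32),(476,23),(497,291),(357,301)]])
for a,b in [((184.7,235.1),(329.3,161.2)),((180.1,271.6),(299,158.7)),((218.3,272.7),(298.4,179.1)),((234.1,229),(336.8,186.4))]:
    print("tin",tri(t,a,s,b),onz(t,a,36))
print("tub",onz(t,c(745,315),80))
print("jar",onz(t,c(84,305),81))
print(R.from_euler("xyz",get_obs()["tcp_rot"]).as_matrix())
```

```text
pin [451.5   3.6  32. ] (array([451.6,   3.5,  34. ]), np.float64(2.9606298919777196))
pr [ 464.8 -186.7   33. ] [ 450.4 -152.1   53. ] pl [447.6 194.   33. ] [436.6 156.6  53. ] 37.52437965722492 38.953353730051035
station yaw 0.04523334932280722 381.11034809726505 [456.2   3.6  33. ]
board [array([656.2,  78.8,  22. ]), array([665.2, -37.9,  22. ]), array([439.9, -56.2,  22. ]), array([430.4,  59.4,  22. ])]
tin (array([580.7, 305.5,  39. ]), np.float64(2.3795717767114044)) [582.3 306.5  36. ]
tin (array([504.7, 311.1,  42.2]), np.float64(2.32839909097997)) [506.2 312.9  36. ]
tin (array([504.4, 234. ,  33.8]), np.float64(1.2468313056232736)) [504.9 233.6  36. ]
tin (array([595.6, 203.8,  34.6]), np.float64(1.5244355641848295)) [596.2 203.7  36. ]
tub [ 422.8 -246.3   80. ]
jar [424.9 271.5  81. ]
[[-0.   0.4 -0.9]
 [ 0.  -0.9 -0.4]
 [-1.  -0.  -0. ]]
```

```bash
cat >> h.py <<'E'
def phi():
    y=R.from_euler("xyz",get_obs()["tcp_rot"]).as_matrix()[:,1]; return np.arctan2(y[1],y[0])
def go(x,y,z,ph=None):
    "prints turn (deg, do it first), then tool-frame shift total after that turn"
    o=get_obs();p=o["tool_pos"];a=phi();ph=a if ph is None else ph
    d=np.array([x,y,z])-p
    print("t%.2f pos"%o["time"],p.round(1),"phi %.3f"%a,"J6 %.2f"%o["joint_positions"][5],"grip %.1f"%o["grip_width"],"turn %.1f"%-np.degrees((ph-a+np.pi)%(2*np.pi)-np.pi),"tx %.1f ty %.1f tz %.1f"%(-d[2],d[0]*np.cos(ph)+d[1]*np.sin(ph),d[0]*np.sin(ph)-d[1]*np.cos(ph)))
E
python3 -c "
from h import *
go(588,100,226,0.084)"
```

```text
t0.30 pos [ 214.5 -479.1  226.5] phi -1.150 J6 -0.15 grip 91.6 turn -70.7 tx 0.5 ty 420.8 tz -545.7
```

Request:
send_rows --pt "0 0 0 -8.8" --pt "0 0 0 -8.8" --pt "0 0 0 -8.8" --pt "0 0 0 -8.8" --pt "0 0 0 -8.8" --pt "0 0 0 -8.8" --pt "0 0 0 -8.8" --pt "0 0 0 -8.8" --hand 0

```text
time: 1.3
tool_pos: [214.5, -479.1, 226.7]
tcp_rot: [-3.09, 1.571, 1.707]
contact_force: [-0.3, 0.5, 0.1]
grip_width: 16.4
```

Request:
send_rows --pt "0 26 -34 0" --pt "0 26 -34 0" --pt "0 26 -34 0" --pt "0 26 -34 0" --pt "0 26 -34 0" --pt "0 26 -34 0" --pt "0 26 -34 0" --pt "0 26 -34 0"

```text
time: 2.3
tool_pos: [401.1, -190.5, 226.9]
tcp_rot: [0.815, 1.57, -0.677]
contact_force: [0.1, -1.0, -0.7]
grip_width: 0.5
```

Request:
send_rows --pt "0 26 -34 0" --pt "0 26 -34 0" --pt "0 26 -34 0" --pt "0 26 -34 0" --pt "0 26 -34 0" --pt "0 26 -34 0" --pt "0 26 -34 0" --pt "0 26 -34 0"

```text
time: 3.3
tool_pos: [587.0, 97.1, 226.6]
tcp_rot: [-0.204, 1.571, -1.696]
contact_force: [1.0, -0.3, 0.1]
grip_width: 0.3
```

```bash
python3 -c "
from h import *
go(588,100,7,0.084)"
```

```text
t3.30 pos [587.   97.1 226.6] phi 0.079 J6 -0.04 grip 0.3 turn -0.3 tx 219.6 ty 1.2 tz -2.8
```

Request:
send_rows --pt "40 0 0 0" --pt "40 0 0 0" --pt "40 0 0 0" --pt "40 0 0 0" --pt "30 0 0 0" --pt "20 0 0 0" --pt "9 0 0 0" --pt "0 0 0 0"

```text
time: 4.3
tool_pos: [586.3, 95.8, 7.5]
tcp_rot: [-1.495, 1.57, -2.987]
contact_force: [0.3, 1.0, 1.1]
grip_width: 0.3
```

Request:
send_rows --pt "0 0 5 0" --pt "0 0 5 0" --pt "0 0 4 0" --pt "0 3.5 7.5 3" --pt "0 3.5 7.5 3" --pt "0 3.5 7.5 3" --pt "0 3.5 7.5 3" --pt "0 3.5 7.5 3"

```text
time: 5.3
tool_pos: [604.6, 44.1, 8.4]
tcp_rot: [2.129, 1.569, 0.373]
contact_force: [0.4, 4.3, 2.5]
grip_width: 0.3
```

```bash
python3 -c "
from h import *
go(451.5,3.5,7);print(get_obs()['contact_force'])
t=capture('top');crop(t,160,190,480,330,2.5,'pics/t2.png')"
```

```text
t5.30 pos [604.6  44.1   8.4] phi -0.185 J6 0.13 grip 0.3 turn -0.0 tx 1.4 ty -143.0 tz 68.1
[0.42820524 4.32976346 2.53518713]
```

View pics/t2.png

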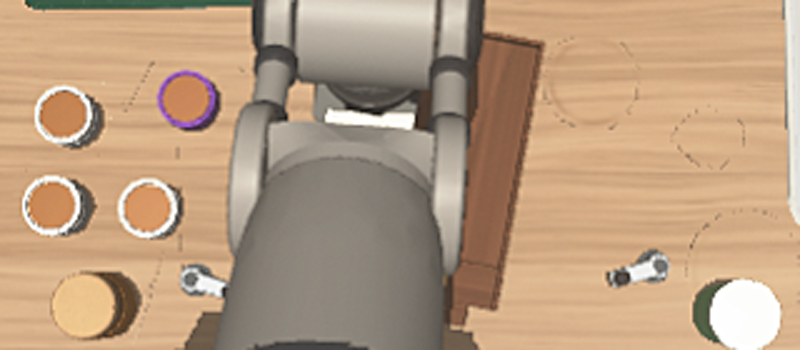

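The board's right edge now runs (377,207) to (359,313) and turns with the pusher (phi about -0.18). I'll continue.

Request:
send_rows --pt "0 3.5 7.5 3" --pt "0 3.5 7.5 3" --pt "0 3.5 7.5 3" --pt "0 3.5 7.5 3" --pt "0 3.5 7.5 3" --pt "0 3.5 7.5 3" --pt "0 3.5 7.5 3" --pt "0 3.5 7.5 3"

```text
time: 6.35
tool_pos: [609.3, -21.6, 8.3]
tcp_rot: [2.235, 1.569, 0.062]
contact_force: [2.7, 3.2, 0.4]
grip_width: 0.1
```

```bash
python3 -c "
from h import *
go(451.5,3.5,7);print(get_obs()['contact_force'])"
```

```text
t6.35 pos [609.3 -21.6   8.3] phi -0.603 J6 0.44 grip 0.1 turn -0.0 tx 1.3 ty -144.2 tz 68.8
[2.74858569 3.17663829 0.42863304]
```

Request:
send_rows --pt "0 3.5 7.5 3" --pt "0 3.5 7.5 3" --pt "0 3.5 7.5 3" --pt "0 3.5 7.5 3" --pt "0 3.5 7.5 3" --pt "0 3.5 7.5 3" --pt "0 3.5 7.5 3" --pt "0 3.5 7.5 3"

```text
time: 7.35
tool_pos: [587.0, -83.7, 8.3]
tcp_rot: [2.38, 1.568, -0.213]
contact_force: [1.9, 1.3, 0.9]
grip_width: 0.6
```

Request:
send_rows --pt "0 2.3 5 2" --pt "0 1.2 2.5 1" --pt "0 1.2 2.5 1"

```text
time: 7.72
tool_pos: [580.6, -92.6, 8.2]
tcp_rot: [2.4, 1.569, -0.262]
contact_force: [4.0, 1.3, 3.2]
grip_width: 0.4
```

```bash
python3 -c "
from h import *
go(451.5,3.5,7);print(get_obs()['contact_force'])
t=capture('top');crop(t,260,190,500,350,3,'pics/t3.png')"
```

```text
t7.72 pos [580.6 -92.6   8.2] phi -1.091 J6 0.80 grip 0.4 turn -0.0 tx 1.2 ty -144.8 tz 70.2
[3.96240122 1.32021422 3.16228857]
```

View pics/t3.png

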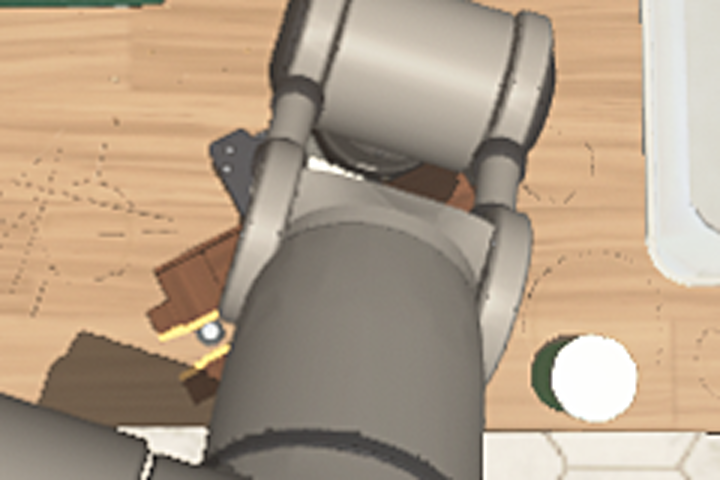

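The pin, at about (329,300), is still in the slot, and about 3° remain. I'll push gently onto the post.

Request:
send_rows --pt "0 1 2.5 1" --pt "0 1 2.5 1" --pt "0 1 2 0.8"

```text
time: 8.15
tool_pos: [574.9, -98.4, 7.7]
tcp_rot: [1.945, 1.571, -0.767]
contact_force: [4.1, 1.7, 3.1]
grip_width: 0.4
```

```bash
python3 -c "
from h import *
go(451.5,3.5,7);print(get_obs()['contact_force'])"
```

```text
t8.15 pos [574.9 -98.4   7.7] phi -1.140 J6 0.84 grip 0.4 turn -0.0 tx 0.7 ty -144.1 tz 69.7
[4.08502709 1.69437894 3.09507658]
```

Request:
send_rows --pt "0 0 2 0" --pt "0 0 0 0"

```text
time: 8.4
tool_pos: [574.7, -98.6, 7.8]
tcp_rot: [2.813, 1.567, 0.102]
contact_force: [9.5, 5.2, -1.6]
grip_width: 0.6
```

```bash
python3 -c "
from h import *
go(451.5,3.5,7);print(get_obs()['contact_force'])"
```

```text
t8.40 pos [574.7 -98.6   7.8] phi -1.140 J6 0.84 grip 0.6 turn -0.0 tx 0.8 ty -144.2 tz 69.3
[ 9.53139253  5.22108989 -1.57819844]
```

On the post: the force rose to about 11 N with no motion. Next, go round to the tip.

Request:
send_rows --pt "0 0 -8 0" --pt "-30 0 0 0" --pt "-40 0 0 0" --pt "0 35 30 0" --pt "0 35 30 0" --pt "0 33 26 0" --pt "0 0 0 0"

```text
time: 9.28
tool_pos: [543.3, -227.6, 76.8]
tcp_rot: [-0.647, 1.567, 2.922]
contact_force: [-0.2, 0.1, -0.4]
grip_width: 0.3
```

```bash
python3 -c "
from h import *
go(451.5,3.5,7);print(get_obs()['contact_force'])
t=capture('top');s=capture('side');a=t['image'][190:350,260:500];b=s['image'][180:400,200:440]
crop(t,260,190,500,350,3,'pics/a.png');crop(s,215,190,415,340,3,'pics/b.png')
A=cv2.imread('pics/a.png');B=cv2.imread('pics/b.png');A=A[:,150:570];B=B
n=np.zeros((480,800,3),'uint8');n[:,:400]=A[:480,:400];B=cv2.resize(B,(533,400));n[:400,400:]=B[:,:400];cv2.imwrite('pics/t4.png',n)"
```

```text
t9.28 pos [ 543.3 -227.6   76.8] phi -1.144 J6 0.62 grip 0.3 turn -0.0 tx 69.8 ty -248.4 tz -12.2
[-0.18633693  0.12296578 -0.44147634]
```

View pics/t4.png

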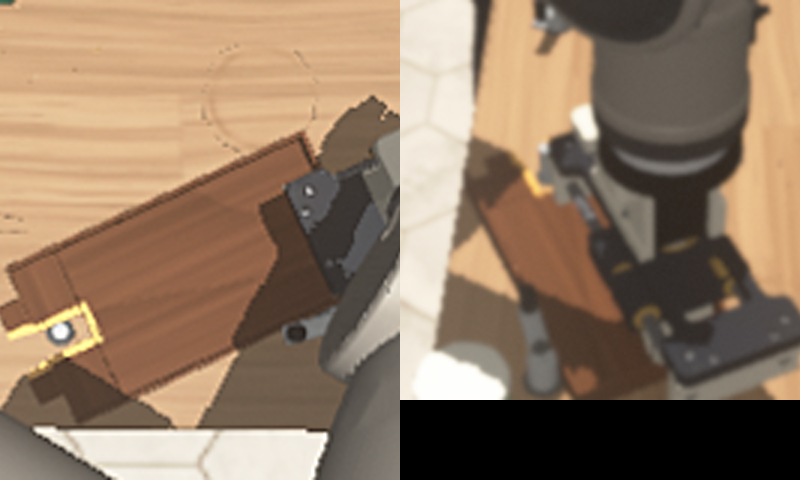

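The board lies against the post, and the pin is still short of the slot bottom. The far tip corner is at about (411.7,235).

```bash
python3 -c "
from h import *
t=capture('top')
p=onz(t,(411.5,234.8),22)[:2]-[451.5,3.5];h=-1.142
print(p@[np.cos(h),np.sin(h)],p@[-np.sin(h),np.cos(h)])"
```

```text
212.7271180833153 54.86217944084426
```

Request:
send_rows --pt "40 0 -2 0" --pt "20 0 -2 0" --pt "8 0 0 0" --pt "0 -4 0 0" --pt "0 -4 0 0" --pt "0 0 0 0"

```text
time: 10.18
tool_pos: [545.9, -216.1, 10.7]
tcp_rot: [2.178, 1.569, -0.532]
contact_force: [1.7, 0.3, -0.2]
grip_width: 0.6
```

Request:
send_rows --pt "0 -4 0 0" --pt "0 -4 0 0" --pt "0 -3 0 0" --pt "0 -3 0 0" --pt "0 0 0 0"

```text
time: 10.8
tool_pos: [540.1, -203.8, 10.1]
tcp_rot: [2.118, 1.57, -0.592]
contact_force: [1.2, -2.4, 2.4]
grip_width: 0.5
```

Request:
send_rows --pt "0 -3 0 0" --pt "0 -2 0 0" --pt "0 0 0 0"

```text
time: 11.18
tool_pos: [537.9, -199.1, 10.0]
tcp_rot: [2.132, 1.57, -0.578]
contact_force: [2.5, -3.5, 3.2]
grip_width: 0.6
```

```bash
python3 -c "
from h import *
go(451.5,3.5,7)"
```

```text
t11.18 pos [ 537.9 -199.1   10. ] phi -1.139 J6 0.65 grip 0.6 turn -0.0 tx 3.0 ty -220.2 tz -6.2
```

Request:
send_rows --pt "0 -2 0 0" --pt "0 -2 0 0" --pt "0 0 0 0"

```text
time: 11.55
tool_pos: [536.2, -195.5, 9.9]
tcp_rot: [2.083, 1.57, -0.627]
contact_force: [2.5, -3.8, 3.8]
grip_width: 0.4
```

Request:
send_rows --pt "0 -2 0 0" --pt "0 0 0 0"

```text
time: 11.8
tool_pos: [536.2, -195.0, 10.2]
tcp_rot: [1.925, 1.567, -0.785]
contact_force: [3.7, -8.6, 1.5]
grip_width: 0.3
```

Request:
send_rows --pt "0 -2 0 0" --pt "0 0 0 0"

```text
time: 12.05
tool_pos: [536.2, -194.4, 10.6]
tcp_rot: [1.933, 1.564, -0.777]
contact_force: [4.0, -12.3, 1.9]
grip_width: 0.4
```

Home: the force rose to 12 N without motion. Back off, lift and look.

Request:
send_rows --pt "0 10 0 0" --pt "-45 5 0 0" --pt "-55 0 0 0" --pt "0 40 -40 0" --pt "0 45 -40 0" --pt "0 45 -40 0" --pt "0 0 0 0"

```text
time: 12.92
tool_pos: [705.4, -273.6, 104.5]
tcp_rot: [-1.053, 1.566, 2.52]
contact_force: [-1.2, -0.8, -1.1]
grip_width: 0.2
```

```bash
python3 -c "
from h import *
go(451.5,3.5,7)
t=capture('top');crop(t,280,200,480,330,4,'pics/t5.png')"
```

```text
t12.93 pos [ 705.4 -273.6  104.5] phi -1.139 J6 0.67 grip 0.2 turn -0.0 tx 97.5 ty -357.9 tz 114.7
```

View pics/t5.png

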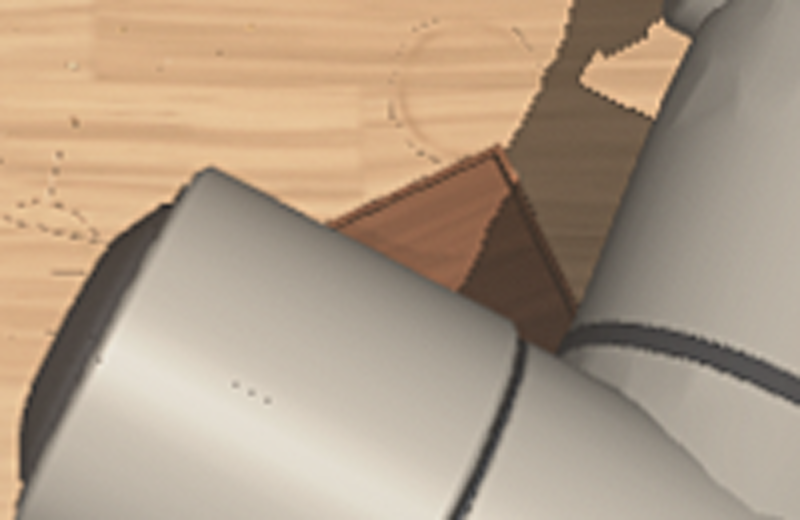

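The elbow blocks the view, so I'll swing the tool off to the left and high.

```bash
python3 -c "
from h import *
go(450,260,220)"
```

```text
t12.97 pos [ 703.3 -272.5  105.3] phi -1.139 J6 0.67 grip 0.3 turn -0.0 tx -114.7 ty -589.7 tz 7.3
```

Request:
send_rows --pt "-40 0 0 0" --pt "-40 0 0 0" --pt "-34 0 0 0" --pt "0 -40 0 0" --pt "0 -48 0 0" --pt "0 -48 0 0" --pt "0 -48 0 0" --pt "0 -48 0 0"

```text
time: 13.98
tool_pos: [603.4, -60.2, 223.7]
tcp_rot: [-0.861, 1.568, 2.713]
contact_force: [0.5, 1.8, 0.2]
grip_width: 0.5
```

Request:
send_rows --pt "0 -48 0 0" --pt "0 -48 0 0" --pt "0 -48 0 0" --pt "0 -48 0 0" --pt "0 -48 0 0" --pt "0 -48 0 0" --pt "0 -48 0 0" --pt "0 -30 0 0"

```text
time: 14.98
tool_pos: [449.9, 270.8, 223.5]
tcp_rot: [-0.266, 1.568, -2.975]
contact_force: [-0.0, 0.5, -0.6]
grip_width: 0.7
```

```bash
python3 -c "
from h import *
go(450,260,220)
t=capture('top');crop(t,280,200,480,330,4,'pics/t6.png')"
```

```text
t14.97 pos [449.9 270.8 223.5] phi -1.138 J6 1.53 grip 0.7 turn -0.0 tx 3.5 ty 9.9 tz 4.4
```

View pics/t6.png

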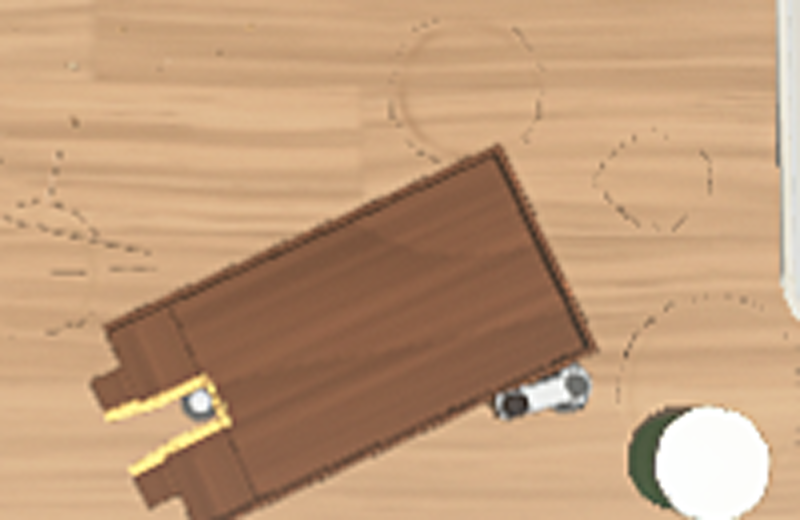

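Pin top is at crop (200,402) near the slot's bottom, the tip corners are at (500,147) and (595,350), the keeper pivot at (577,382) and the knob at (514,403). Now to measure.

```bash
python3 -c "
from h import *
np.set_printoptions(precision=1,suppress=True)
t=capture('top');c=lambda x,y:(280+x/4-.4,200+y/4-.4)
f=lambda x,y,z:onz(t,c(x,y),z)[:2]
A=f(500,147,22);B=f(595,350,22);L=f(107,325,22)
pin=f(200,402,32);piv=f(577,382,33);kn=f(514,403,53)
h1=np.arctan2(*(A-L)[::-1]);h2=np.arctan2(*(B-A)[::-1])+np.pi/2
print(A,B,L,'pin',pin,'piv',piv,'kn',kn,np.linalg.norm(piv-kn),h1,h2,np.linalg.norm(A-B),np.linalg.norm(A-L))
u=np.array([np.cos(h1),np.sin(h1)]);v=np.array([-u[1],u[0]])
for q in (A,B,L,piv,kn): print((q-pin)@u,(q-pin)@v)
sb=f(218,392,8);print('slotbottom',(sb-pin)@u,(sb-pin)@v)
go(448,-170,223)
"
```

```text
[ 586.4 -152.6] [ 480.6 -201.2] [490.9  52.3] pin [451.5   3.8] piv [ 463.6 -189.5] kn [ 452.3 -153.7] 37.518721104908906 -1.134773112288031 -1.1405463499685182 116.44137605110745 226.08871999332274
198.78752928334492 56.22240855755052
198.11528927789723 -60.21702698750222
-27.301190709977828 56.222408557550516
180.36079373281765 -70.62467792574424
143.15245796559432 -65.8086439992124
slotbottom 11.265797006520181 1.0129090809403123
t15.07 pos [449.9 271.4 223.6] phi -1.136 J6 1.53 grip 0.8 turn -0.0 tx 0.6 ty 399.5 tz 187.8
```

Slot home (tip at 198.5 along), edge on the post (10.4 mm to its axis), heading good. Next the keeper.

```bash
python3 -c "
from h import *
go(425.3,-165,40,-1.14)"
```

```text
t15.07 pos [449.9 271.4 223.6] phi -1.136 J6 1.53 grip 0.8 turn 0.3 tx 183.6 ty 386.3 tz 204.6
```

Request:
send_rows --pt "0 48 25.5 0" --pt "0 48 25.5 0" --pt "0 48 25.5 0" --pt "0 48 25.5 0" --pt "0 48 25.5 0" --pt "0 48 25.5 0" --pt "0 48 25.5 0" --pt "0 50 26 0"

```text
time: 16.08
tool_pos: [427.1, -167.6, 223.6]
tcp_rot: [-1.0, 1.569, 2.572]
contact_force: [1.0, 0.4, -0.9]
grip_width: 0.7
```

Request:
send_rows --pt "40 0 0 0" --pt "40 0 0 0" --pt "40 0 0 0" --pt "30 0 0 0" --pt "20 0 0 0" --pt "14 0 0 0" --pt "0 0 0 0"

```text
time: 16.95
tool_pos: [428.3, -166.0, 39.3]
tcp_rot: [-0.933, 1.569, 2.639]
contact_force: [0.1, 0.2, 1.0]
grip_width: 0.2
```

```bash
python3 -c "
from h import *
go(463,-189.5,40)"
```

```text
t16.95 pos [ 428.3 -166.    39.3] phi -1.140 J6 0.60 grip 0.2 turn -0.0 tx -0.7 ty 35.9 tz -21.7
```

Request:
send_rows --pt "0 0 -6 0" --pt "0 -1.6 -3.8 6" --pt "0 -1.6 -3.8 6" --pt "0 -1.6 -3.8 6" --pt "0 -1.6 -3.8 6" --pt "0 -1.6 -3.8 6" --pt "0 -1.6 -3.8 6" --pt "0 -1.6 -3.8 6"

```text
time: 17.95
tool_pos: [459.8, -149.8, 40.5]
tcp_rot: [2.238, 1.57, -1.208]
contact_force: [-2.6, -1.3, 0.3]
grip_width: 0.2
```

```bash
python3 -c "
from h import *
go(463,-189.5,40);print(get_obs()['contact_force'])"
```

```text
t17.95 pos [ 459.8 -149.8   40.5] phi -1.876 J6 1.40 grip 0.2 turn -0.0 tx 0.5 ty 36.9 tz -15.0
[-2.63954712 -1.34237534  0.29063439]
```

Request:
send_rows --pt "0 -1.6 -3.8 6" --pt "0 -1.6 -3.8 6" --pt "0 -1.6 -3.8 6" --pt "0 -1.6 -3.8 6" --pt "0 -1.6 -3.8 6" --pt "0 -1.6 -3.8 6" --pt "0 -1.6 -3.8 6" --pt "0 0 0 0"

```text
time: 18.95
tool_pos: [487.6, -155.8, 40.4]
tcp_rot: [-2.556, 1.57, -0.448]
contact_force: [-0.7, 0.6, 0.6]
grip_width: 0.5
```

```bash
python3 -c "
from h import *
go(463,-189.5,40);print(get_obs()['contact_force'])"
```

```text
t18.95 pos [ 487.6 -155.8   40.4] phi -2.604 J6 2.15 grip 0.5 turn -0.0 tx 0.4 ty 38.4 tz -16.3
[-0.66545059  0.61729503  0.58736608]
```

Request:
send_rows --pt "0 -1.6 -3.8 6" --pt "0 0 -2 0" --pt "0 0 0 0"

```text
time: 19.32
tool_pos: [491.1, -158.9, 40.2]
tcp_rot: [-0.2, 1.569, 1.806]
contact_force: [-2.0, 6.8, 4.4]
grip_width: 0.4
```

```bash
python3 -c "
from h import *
go(463,-189.5,40);print(get_obs()['contact_force'])"
```

```text
t19.32 pos [ 491.1 -158.9   40.2] phi -2.707 J6 2.24 grip 0.4 turn -0.0 tx 0.2 ty 38.4 tz -15.9
[-2.04458119  6.78992529  4.37965116]
```

The keeper is on its end stop (7 N, no motion). Retract, lift, then re-measure the tins.

Request:
send_rows --pt "0 0 5 0" --pt "0 0 8 0" --pt "-40 0 0 0" --pt "-40 0 0 0" --pt "-40 0 0 0" --pt "-20 0 0 0" --hand 1

```text
time: 20.08
tool_pos: [486.5, -148.5, 182.1]
tcp_rot: [-2.525, 1.567, -0.521]
contact_force: [-0.5, 0.5, 0.7]
grip_width: 56.0
```

```bash
cat >> h.py <<'E'
def tins():
    "amber lids left of y=100: top-plane and side-plane fixes, with the best two-view match"
    t=capture("top");s=capture("side")
    g=lambda c:[b[0] for b in blobs(c,(3,120,120),(14,255,255)) if 30<b[1][4]<400 and b[1][2]<22]
    T,S=g(t),g(s)
    for a in T:
        r=[(tri(t,a,s,b),b) for b in S]; r=[q for q in r if q[0][1]<6 and 25<q[0][0][2]<60]
        print("top",a,onz(t,a,36).round(1)[:2],[(q[0][0].round(1).tolist(),round(float(q[0][1]),1)) for q in r])
    print("side",[(b,onz(s,b,38).round(0)[:2].tolist()) for b in S])
E
python3 -c "
from h import *
tins();go(504.5,234,120,-2.356)"
```

```text
top [234.1, 229.0] [596.2 203.7] []
top [184.7, 235.1] [582.3 306.5] [([583.8, 305.6, 39.9], 4.0)]
top [180.1, 271.6] [506.2 312.9] []
top [218.3, 272.7] [504.9 233.6] []
top [387.1, 298.6] [ 455.7 -113.6] []
top [332.5, 315.8] [419.7  -2.3] []
side [([546.1, 83.8], [1320.0, 794.0]), ([331.8, 160.7], [586.0, 309.0]), ([267.9, 298.3], [459.0, -143.0])]
t20.18 pos [ 487.  -148.7  182. ] phi -2.709 J6 2.26 grip 63.8 turn -20.2 tx 62.0 ty -283.1 tz 258.2
```

Request:
send_rows --pt "0 0 0 -10" --pt "0 0 0 -10.2" --pt "0 -40 36 0" --pt "0 -40 36 0" --pt "0 -40 36 0" --pt "0 -40 36 0" --pt "0 -40 36 0" --pt "0 -40 36 0"

```text
time: 21.18
tool_pos: [502.6, 175.7, 178.3]
tcp_rot: [1.17, 1.569, -2.758]
contact_force: [0.9, 0.1, 0.6]
grip_width: 91.7
```

Request:
send_rows --pt "20 -40 36 0" --pt "40 -3 6 0" --pt "0 0 0 0"

```text
time: 21.55
tool_pos: [501.1, 234.1, 115.9]
tcp_rot: [1.111, 1.562, -2.815]
contact_force: [0.2, -0.5, 0.2]
grip_width: 91.6
```

```bash
python3 -c "
from h import *
tins();go(504.7,233.8,8,-2.356)"
```

```text
top [234.1, 229.0] [596.2 203.7] [([595.6, 203.8, 34.6], 1.5)]
top [215.0, 277.1] [495.7 240.1] []
side [([299.1, 158.6], [504.0, 318.0]), ([329.0, 161.5], [579.0, 305.0]), ([298.2, 179.1], [504.0, 228.0]), ([336.8, 186.4], [595.0, 199.0])]
t21.65 pos [504.1 233.7 119.6] phi -2.358 J6 2.65 grip 91.9 turn -0.1 tx 111.6 ty -0.5 tz -0.4
```

Above tin C. The side view shows no tin has moved. Descend and grip.

Request:
send_rows --pt "40 0 0 0" --pt "35 0 0 0" --pt "25 0 0 0" --pt "11 0 0 0" --pt "0 0 0 0"

```text
time: 22.28
tool_pos: [507.3, 233.9, 10.0]
tcp_rot: [-2.14, 1.565, 0.214]
contact_force: [4.4, -0.5, -2.2]
grip_width: 91.5
```

Request:
send_rows --pt "0 0 0 0" --pt "0 0 0 0" --pt "0 0 0 0" --pt "0 0 0 0" --pt "0 0 0 0" --pt "0 0 0 0" --hand 0

```text
time: 23.02
tool_pos: [504.0, 234.2, 8.7]
tcp_rot: [1.289, 1.57, -2.64]
contact_force: [-0.6, 0.0, 0.9]
grip_width: 47.3
```

Request:
send_rows --pt "-20 0 0 0" --pt "-40 0 0 0" --pt "-40 0 0 0" --pt "0 0 0 -10" --pt "0 0 0 -10" --pt "0 0 0 -10" --pt "0 0 0 -10"

```text
time: 23.9
tool_pos: [503.9, 234.1, 108.5]
tcp_rot: [0.508, 1.57, -2.716]
contact_force: [-0.5, 0.3, -1.1]
grip_width: 47.5
```

```bash
python3 -c "
from h import *
go(526.7,-106.9,100,-1.14)"
```

```text
t23.90 pos [503.9 234.1 108.5] phi -1.654 J6 1.95 grip 47.5 turn -29.4 tx 8.5 ty 319.4 tz 121.7
```

Request:
send_rows --pt "0 0 0 -10" --pt "0 0 0 -10" --pt "0 0 0 -9.4" --pt "0 40 15.2 0" --pt "0 40 15.2 0" --pt "0 40 15.2 0" --pt "0 40 15.2 0" --pt "0 40 15.2 0"

```text
time: 24.9
tool_pos: [517.1, 19.3, 108.6]
tcp_rot: [-0.087, 1.571, -2.804]
contact_force: [0.8, -0.6, -0.4]
grip_width: 47.7
```

Request:
send_rows --pt "0 40 15.2 0" --pt "0 40 15.2 0" --pt "0 39.4 15.3 0" --pt "20 0 0 0" --pt "0 0 0 0"

```text
time: 25.52
tool_pos: [523.4, -107.1, 87.4]
tcp_rot: [-0.77, 1.567, 2.795]
contact_force: [-0.1, -0.0, 0.4]
grip_width: 47.4
```

```bash
python3 -c "
from h import *
go(526.7,-106.9,17.5,-1.14)
"
```

```text
t25.52 pos [ 523.4 -107.1   87.4] phi -1.148 J6 0.80 grip 47.4 turn -0.4 tx 69.9 ty 1.2 tz -3.0
```

Request:
send_rows --pt "30 0 0 0" --pt "20 0 0 0" --pt "12 0 0 0" --pt "5 0 0 0" --pt "3 0 0 0" --pt "0 0 0 0" --pt "0 0 0 0"

```text
time: 26.4
tool_pos: [525.0, -107.2, 19.2]
tcp_rot: [2.316, 1.57, -0.402]
contact_force: [0.2, 0.3, -1.0]
grip_width: 47.6
```

```bash
python3 -c "
from h import *
go(526.7,-106.9,17.0,-1.14);print(get_obs()['contact_force'])
"
```

```text
t26.40 pos [ 525.  -107.2   19.2] phi -1.147 J6 0.80 grip 47.6 turn -0.4 tx 2.2 ty 0.5 tz -1.6
[ 0.22573955  0.34503677 -1.03225029]
```

Request:
send_rows --pt "2 0 0 0" --pt "0 0 0 0" --pt "0 0 0 0"

```text
time: 26.78
tool_pos: [524.7, -107.1, 16.7]
tcp_rot: [0.87, 1.571, -1.847]
contact_force: [0.5, 0.1, -0.3]
grip_width: 47.5
```

Request:
send_rows --pt "0 0 0 0" --pt "0 0 0 0" --pt "0 0 0 0" --pt "0 0 0 0" --pt "-15 0 0 0" --pt "-40 0 0 0" --pt "-40 0 0 0" --pt "0 0 0 0" --hand 0.65

```text
time: 27.78
tool_pos: [526.9, -107.8, 115.9]
tcp_rot: [2.368, 1.563, -0.349]
contact_force: [-0.0, -0.7, -1.1]
grip_width: 59.8
```

```bash
python3 -c "
from h import *
tins();go(505.5,311.5,120,-0.785)
"
```

```text
top [234.1, 229.0] [596.2 203.7] [([595.6, 203.8, 34.6], 1.5)]
top [184.7, 235.1] [582.3 306.5] [([584.2, 306.3, 37.1], 4.0)]
top [180.1, 271.6] [506.2 312.9] []
top [331.7, 315.8] [419.6  -0.7] []
side [([546.4, 83.9], [1321.0, 793.0]), ([331.9, 161.5], [586.0, 305.0]), ([336.8, 186.4], [595.0, 199.0]), ([305.1, 281.4], [525.0, -102.0])]
t27.88 pos [ 524.7 -107.   112.4] phi -1.146 J6 0.80 grip 59.8 turn -20.7 tx -7.6 ty -309.4 tz -282.5
```

Request:
send_rows --pt "-4 0 0 -10.4" --pt "-4 0 0 -10.3" --pt "0 -38.7 -35.3 0" --pt "0 -38.7 -35.3 0" --pt "0 -38.7 -35.3 0" --pt "0 -38.7 -35.3 0" --pt "0 -38.7 -35.3 0" --pt "0 -38.7 -35.3 0" --hand 1

```text
time: 28.88
tool_pos: [509.2, 208.4, 118.4]
tcp_rot: [-0.454, 1.568, -2.81]
contact_force: [0.5, -0.6, -1.0]
grip_width: 92.0
```

Request:
send_rows --pt "0 -38.7 -35.3 0" --pt "0 -38.5 -35.3 0" --pt "0 0 0 0" --pt "0 0 0 0"

```text
time: 29.38
tool_pos: [504.8, 310.8, 118.4]
tcp_rot: [-0.188, 1.568, -2.543]
contact_force: [-0.4, -0.5, -1.0]
grip_width: 91.5
```

```bash
python3 -c "
from h import *
tins();go(505.2,311.5,11,-0.785)
"
```

```text
top [234.1, 229.0] [596.2 203.7] [([595.6, 203.8, 34.6], 1.5)]
top [383.6, 263.9] [ 526.8 -106.6] [([525.5, -105.9, 42.4], 1.4)]
top [181.6, 273.2] [503.  309.6] [([503.3, 307.5, 44.5], 1.7)]
top [331.2, 312.7] [4.259e+02 4.000e-01] []
side [([546.1, 83.5], [1321.0, 796.0]), ([299.2, 158.6], [504.0, 318.0]), ([329.1, 161.4], [579.0, 306.0]), ([263.8, 179.7], [422.0, 225.0]), ([336.8, 186.4], [595.0, 199.0]), ([305.1, 281.4], [525.0, -102.0])]
t29.48 pos [505.4 310.1 119.1] phi -0.787 J6 1.21 grip 91.8 turn -0.1 tx 108.1 ty -1.2 tz -0.8
```

Tin C stands at (525.5,-105.9) with its lid at 42.4, which equals 8+34. Now grip tin B.

Request:
send_rows --pt "40 -1 -1 0" --pt "35 0 0 0" --pt "22 0 0 0" --pt "11 0 0 0" --pt "0 0 0 0"

```text
time: 30.1
tool_pos: [505.6, 312.0, 11.4]
tcp_rot: [-0.235, 1.57, -2.593]
contact_force: [0.3, 0.3, 0.3]
grip_width: 91.8
```

Request:
send_rows --pt "0 0 0 0" --pt "0 0 0 0" --pt "0 0 0 0" --pt "0 0 0 0" --pt "0 0 0 0" --pt "0 0 0 0" --hand 0

```text
time: 30.85
tool_pos: [505.7, 312.9, 11.8]
tcp_rot: [2.231, 1.571, -0.125]
contact_force: [0.0, -0.2, 1.7]
grip_width: 47.7
```

```bash
python3 -c "
from h import *
go(490.7,-28.9,108,-1.14)
"
```

```text
t30.85 pos [505.7 312.9  11.8] phi -0.785 J6 1.21 grip 47.7 turn 20.3 tx -96.2 ty 304.3 tz 156.3
```

Request:
send_rows --pt "-20 0 0 0" --pt "-40 0 0 0" --pt "-37 0 0 0" --pt "0 0 0 10.2" --pt "0 0 0 10.1" --pt "0 38 19.5 0" --pt "0 38 19.5 0" --pt "0 38 19.5 0"

```text
time: 31.85
tool_pos: [499.7, 183.7, 108.5]
tcp_rot: [-0.014, 1.57, -2.723]
contact_force: [0.7, 0.1, -1.0]
grip_width: 47.6
```

Request:
send_rows --pt "0 38 19.5 0" --pt "0 38 19.5 0" --pt "0 38 19.5 0" --pt "0 38 19.5 0" --pt "0 38.3 19.8 0" --pt "30 0 0 0" --pt "20 0 0 0" --pt "0 0 0 0"

```text
time: 32.85
tool_pos: [489.6, -28.8, 57.5]
tcp_rot: [-0.641, 1.567, 2.932]
contact_force: [-0.1, -0.5, -1.1]
grip_width: 47.4
```

```bash
python3 -c "
from h import *
go(490.7,-28.9,19.8,-1.14)
"
```

```text
t32.85 pos [489.6 -28.8  57.5] phi -1.140 J6 0.92 grip 47.4 turn 0.0 tx 37.7 ty 0.5 tz -1.0
```

Request:
send_rows --pt "20 0 0 0" --pt "10 0 0 0" --pt "4 0 0 0" --pt "3 0 0 0" --pt "0 0 0 0" --pt "0 0 0 0"

```text
time: 33.6
tool_pos: [491.0, -29.0, 22.0]
tcp_rot: [2.392, 1.57, -0.318]
contact_force: [-0.6, -0.2, -1.0]
grip_width: 47.4
```

```bash
python3 -c "
from h import *
go(490.7,-28.9,19.8,-1.14);print(get_obs()['contact_force'])
"
```

```text
t33.60 pos [491. -29.  22.] phi -1.140 J6 0.92 grip 47.4 turn 0.0 tx 2.2 ty -0.2 tz 0.3
[-0.61650838 -0.18992264 -0.99486471]
```

Request:
send_rows --pt "2 0 0 0" --pt "0 0 0 0" --pt "0 0 0 0"

```text
time: 33.98
tool_pos: [491.0, -29.0, 19.8]
tcp_rot: [2.316, 1.57, -0.395]
contact_force: [0.6, 0.0, 0.3]
grip_width: 47.7
```

Request:
send_rows --pt "0 0 0 0" --pt "0 0 0 0" --pt "0 0 0 0" --pt "0 0 0 0" --pt "-15 0 0 0" --pt "-40 0 0 0" --pt "-45 0 0 0" --pt "0 0 0 0" --hand 0.65

```text
time: 34.98
tool_pos: [493.2, -29.4, 123.9]
tcp_rot: [2.493, 1.562, -0.217]
contact_force: [-0.3, -0.3, -0.6]
grip_width: 59.7
```

```bash
python3 -c "
from h import *
tins();go(581.5,305.7,120,-0.785)
"
```

```text
top [234.1, 229.0] [596.2 203.7] [([595.6, 203.8, 34.6], 1.5)]
top [184.7, 235.1] [582.3 306.5] [([580.6, 305.5, 39.0], 2.6)]
side [([329.2, 161.2], [579.0, 307.0]), ([336.8, 186.4], [595.0, 199.0]), ([286.7, 249.7], [487.0, -17.0]), ([305.0, 281.2], [525.0, -101.0])]
t35.08 pos [490.9 -28.9 120.5] phi -1.140 J6 0.92 grip 59.5 turn -20.3 tx 0.5 ty -172.4 tz -300.8
```

Request:
send_rows --pt "0 0 0 -10.2" --pt "0 0 0 -10.1" --pt "0 -21.6 -37.6 0" --pt "0 -21.6 -37.6 0" --pt "0 -21.6 -37.6 0" --pt "0 -21.6 -37.6 0" --pt "0 -21.6 -37.6 0" --pt "0 -21.6 -37.6 0" --hand 1

```text
time: 36.08
tool_pos: [558.0, 223.4, 118.2]
tcp_rot: [-0.474, 1.568, -2.83]
contact_force: [0.6, -0.3, 0.2]
grip_width: 91.8
```

Request:
send_rows --pt "0 -21.6 -37.6 0" --pt "0 -21.3 -37.6 0" --pt "0 0 0 0" --pt "0 0 0 0"

```text
time: 36.58
tool_pos: [580.5, 305.1, 118.2]
tcp_rot: [-0.27, 1.568, -2.626]
contact_force: [-0.0, -0.2, 0.1]
grip_width: 92.0
```

```bash
python3 -c "
from h import *
tins();go(581.3,305.8,9.5,-0.785)
"
```

```text
top [233.9, 229.0] [596.2 204.1] [([595.5, 204.1, 35.6], 1.4)]
top [185.0, 235.7] [581.1 305.8] [([580.0, 305.0, 38.7], 1.4)]
top [383.6, 263.9] [ 526.8 -106.6] [([525.5, -105.9, 42.4], 1.4)]
top [345.9, 281.3] [490.2 -29.2] [([488.7, -28.6, 49.8], 1.6)]
top [331.4, 313.3] [424.7  -0. ] []
side [([329.2, 161.4], [579.0, 306.0]), ([264.8, 180.8], [425.0, 220.0]), ([336.8, 186.0], [595.0, 201.0]), ([274.7, 239.6], [461.0, 13.0]), ([286.7, 249.6], [487.0, -16.0]), ([307.9, 261.3], [529.0, -49.0]), ([305.1, 281.4], [525.0, -102.0])]
t36.67 pos [581.1 304.5 119.1] phi -0.786 J6 1.15 grip 91.9 turn -0.1 tx 109.6 ty -0.8 tz -1.1
```

Tin B is placed, lid at 49.8, which equals 8+42. Now grip tin A.

Request:
send_rows --pt "40 -0.5 -1 0" --pt "35 0 0 0" --pt "23 0 0 0" --pt "11 0 0 0" --pt "0 0 0 0"

```text
time: 37.3
tool_pos: [581.7, 306.1, 10.4]
tcp_rot: [-0.293, 1.57, -2.649]
contact_force: [-0.5, -0.3, 0.5]
grip_width: 91.8
```

Request:
send_rows --pt "0 0 0 0" --pt "0 0 0 0" --pt "0 0 0 0" --pt "0 0 0 0" --pt "0 0 0 0" --pt "0 0 0 0" --hand 0

```text
time: 38.05
tool_pos: [581.9, 306.8, 10.8]
tcp_rot: [1.998, 1.571, -0.358]
contact_force: [-0.5, 0.6, 0.4]
grip_width: 47.3
```

```bash
python3 -c "
from h import *
go(469.1,-87.2,110,-1.14)
"
```

```text
t38.05 pos [581.9 306.8  10.8] phi -0.785 J6 1.15 grip 47.3 turn 20.3 tx -99.2 ty 310.9 tz 267.0
```

Request:
send_rows --pt "-20 0 0 0" --pt "-40 0 0 0" --pt "-39 0 0 0" --pt "0 0 0 10.2" --pt "0 0 0 10.1" --pt "0 38.9 33.4 0" --pt "0 38.9 33.4 0" --pt "0 38.9 33.4 0"

```text
time: 39.05
tool_pos: [539.3, 157.7, 111.0]
tcp_rot: [2.735, 1.569, 0.025]
contact_force: [0.9, -0.6, -0.1]
grip_width: 47.6
```

Request:
send_rows --pt "0 38.9 33.4 0" --pt "0 38.9 33.4 0" --pt "0 38.9 33.4 0" --pt "0 38.9 33.4 0" --pt "0 38.7 33.3 0" --pt "20 0 0 0" --pt "0 0 0 0" --pt "0 0 0 0"

```text
time: 40.05
tool_pos: [469.8, -87.1, 90.7]
tcp_rot: [2.371, 1.569, -0.339]
contact_force: [-0.2, 0.7, -1.1]
grip_width: 47.4
```

```bash
python3 -c "
from h import *
go(469.1,-87.2,18.8,-1.14)
"
```

```text
t40.05 pos [469.8 -87.1  90.7] phi -1.139 J6 0.79 grip 47.4 turn 0.1 tx 71.9 ty -0.2 tz 0.6
```

Request:
send_rows --pt "30 0 0 0" --pt "20 0 0 0" --pt "12 0 0 0" --pt "5 0 0 0" --pt "3 0 0 0" --pt "0 0 0 0" --pt "0 0 0 0"

```text
time: 40.92
tool_pos: [469.5, -87.5, 20.1]
tcp_rot: [2.286, 1.57, -0.424]
contact_force: [-0.3, -0.3, -1.0]
grip_width: 47.2
```

Request:
send_rows --pt "2 0 0 0" --pt "0 0 0 0" --pt "0 0 0 0"

```text
time: 41.3
tool_pos: [469.6, -87.5, 18.7]
tcp_rot: [2.319, 1.569, -0.391]
contact_force: [-1.5, -0.2, 9.1]
grip_width: 47.4
```

Request:
send_rows --pt "0 0 0 0" --pt "0 0 0 0" --pt "0 0 0 0" --pt "0 0 0 0" --pt "-15 0 0 0" --pt "-40 0 0 0" --pt "-45 0 0 0" --pt "-40 0 0 0" --hand 0.65

```text
time: 42.3
tool_pos: [469.2, -87.4, 160.4]
tcp_rot: [2.323, 1.569, -0.387]
contact_force: [0.1, 1.0, -0.6]
grip_width: 59.6
```

Request:
send_rows --pt "-30 -48 0 0" --pt "0 -48 0 0" --pt "0 -48 0 0" --pt "0 -48 0 0" --pt "0 -48 -20 0" --pt "0 -48 -20 0" --pt "0 -48 -20 0" --pt "0 0 0 0"

```text
time: 43.3
tool_pos: [382.6, 245.8, 188.5]
tcp_rot: [-2.876, 1.569, 0.702]
contact_force: [-0.3, -1.1, -0.5]
grip_width: 59.7
```

```bash
python3 -c "
from h import *
tins();go(451.5,3.7,200)
t=capture('top');crop(t,280,200,480,330,4,'pics/t7.png')
s=capture('side');crop(s,215,140,415,290,4,'pics/s7.png')
"
```

```text
top [234.1, 229.0] [596.2 203.7] [([595.6, 203.8, 34.6], 1.5)]
top [419.4, 268.6] [ 517.8 -180.3] []
top [383.6, 263.9] [ 526.8 -106.6] [([525.5, -105.9, 42.4], 1.4)]
top [346.0, 281.3] [490.2 -29.4] [([488.7, -28.8, 50.0], 1.6)]
top [374.8, 292.3] [468.3 -88.4] [([467.3, -87.5, 46.0], 1.4)]
side [([262.5, 181.0], [419.0, 219.0]), ([336.8, 186.4], [595.0, 199.0]), ([274.7, 239.7], [461.0, 13.0]), ([286.7, 249.6], [487.0, -16.0]), ([307.9, 261.6], [529.0, -50.0]), ([274.0, 272.8], [466.0, -80.0]), ([305.1, 281.4], [525.0, -102.0])]
t43.40 pos [382.8 243.  188.2] phi -1.138 J6 1.53 grip 59.2 turn -0.0 tx -11.8 ty 246.0 tz 38.1
```

View pics/t7.png

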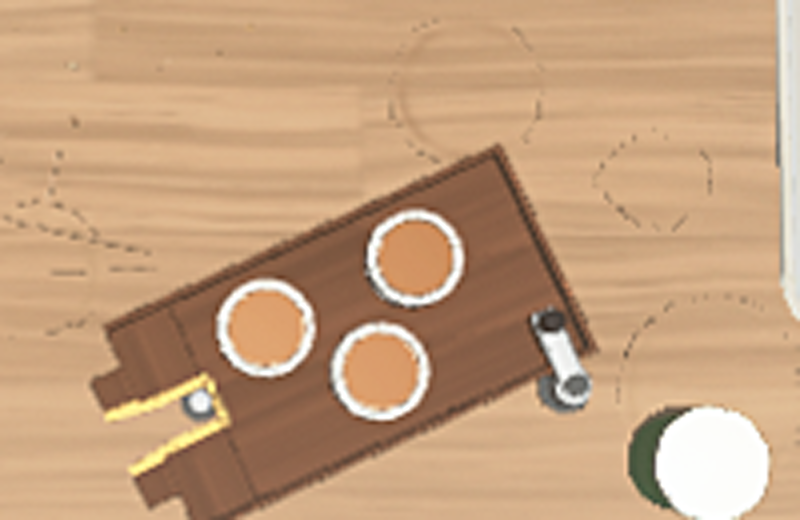

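View pics/s7.png

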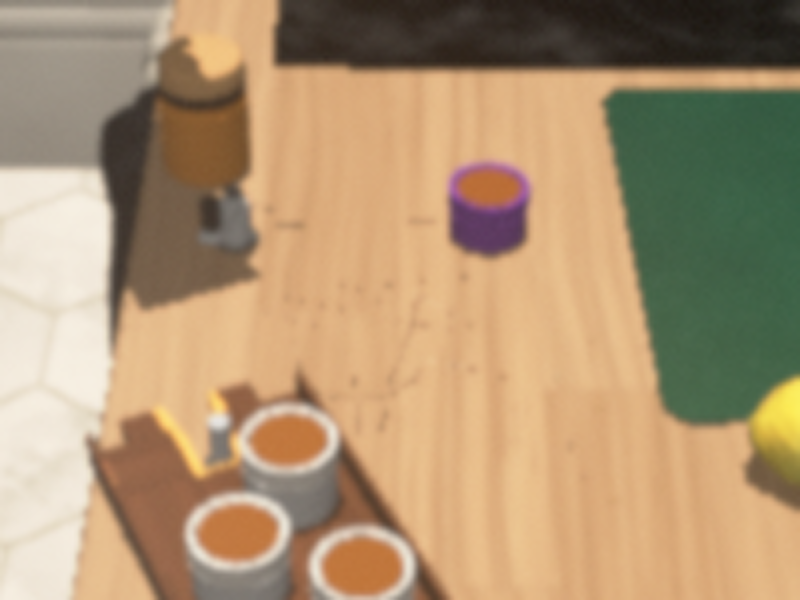

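The three tins stand upright on the board, with lids at 42.4, 50.0 and 46.0. The keeper runs from (574,385) to (548,320) across the edge, and the jar, tub and purple tin look undisturbed. One last number check, then hand in.

```bash
python3 -c "
from h import *
t=capture('top');c=lambda x,y:(280+x/4-.4,200+y/4-.4)
f=lambda x,y,z:onz(t,c(x,y),z)[:2]
A=f(500,147,22);B=f(595,350,22);L=f(107,325,22);pin=f(200,402,32);P=f(575,385,33);K=f(549,319,53)
h=np.arctan2(*(A-L)[::-1]);print('heading',h,'tip',((A+B)/2-pin)@[np.cos(h),np.sin(h)],'keeper dir rel',np.arctan2(*(K-P)[::-1])-h,np.linalg.norm(K-P))
print(get_obs()['contact_force']);close_job()"
```

```text
heading -1.134773112288031 tip 198.45140928062108 keeper dir rel 1.6074837285998695 36.62177054493655
[ 0.48131666 -0.64062832 -0.31747217]
the job is handed in; nothing more can be done
```

The board is on the clear right side, locked under the keeper with all three spice tins on it, and the job is handed in at about 43 s of the 210 s. I swung the board clockwise along the worktop onto the right stop, pushed its tip until the slot was home, then turned the right keeper over the edge before moving any tin.

- **Board:** the push onto the post rose to about 11 N, and the push on the tip to about 12 N, each with almost no further movement. Its heading measured -1.135 to -1.14 rad, against an expected -1.142. The tip measured 198.5 mm from the pin instead of 200, and the post's axis 10.4 mm from the edge instead of 10. These differences are within the cameras' 2 mm accuracy.
- **Keeper:** it stopped at 7 N. In the last picture it stands 1.61 rad from the board's axis, which is square across the edge to within picture accuracy.
- **Tins:** only three were on the worktop. All stand upright inside the rim, with lids at 42.4, 46.0 and 50.0 mm, matching the 8 mm floor plus 34, 38 and 42 mm tins.
- **Left alone:** I did not touch the jar, the tub or the purple look-alike, and they look unmoved in the last pictures. The look-alike's position measured unchanged; the jar and tub were only checked by eye.

No check failed. I did not see any tin get knocked aside during the run.

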